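# Re-pin the divider of the mould case one hole over

### The arm

A 6-joint arm with a two-finger parallel gripper is mounted at the origin on a cart in front of the work surface, level with it; the furniture and walls round the work are solid. World frame = base frame: x ahead of the robot, y to its left, z up, the work surface at z = 0. Lengths are in m, angles in degrees, forces in N, time in s.
With the tool pointing down it reaches from about 0.325 to 0.85 m from the base axis. Payload 4.4 kg.
Tool frame: the origin (TCP) lies midway between the tips of the shut fingers; the grasp point (between the pads) lies 19 mm behind it; z points along the fingers, y is the line along which they close (so a half turn about z gives the same grasp; the last joint's range is limited). The gripper opens to 94 mm and grips with 3 to 60 N. Pads are 16 mm wide; open, the fingers measure 119 mm over their backs; the gripper's body (75 mm by 177 mm) begins 78 mm behind the grasp point.
Start: joints at [-81.274, 11.837, 88.321, -0, 79.842, -8.623], TCP at [0.171, -0.549, 0.205] pointing down, gripper open.
Joint ranges: [-156.59, 156.59], [-49.26, 127.26], [12.9, 141.05], [-63.56, 243.56], [4.71, 150.69], [-161.64, 161.64]. Speed limits (degrees/s): [159.86, 159.86, 180, 180, 180, 180].

### API

Orientations are given as a 3x3 rotation matrix whose columns are the frame's x, y, z axes.
In Python, from plant import env gives the robot as it stands.
- The arm moves only by the shell command python3 -m inch 'ROWS' [FORCE]. ROWS is JSON, a list of rows, each a list of 7 numbers: the shift along the world's x, y, z in units of 40 mm (1.0 is 40 mm), then the turn, a rotation vector about the world's x, y, z in units of 5 degrees (1.0 is 5 degrees), then the finger opening in mm, from 0 to 94. A call has 1 to 20 rows; each row is the pose to reach, as a shift and turn from the pose commanded when the call began; what a row does not reach only later rows make up. A row lasts 1/10 s, in which the tool goes at most 50 mm and 8.59 degrees, less where a joint would pass 70% of its speed; a pose out of reach is approached as far as the arm can. A call with a gripper value outside its range is refused whole. The fingers move at their own pace and stop on an object; FORCE is the grip in N (left out, the last holds). Time passes only in rows, so rows that repeat a pose let the fingers close. It gives the time, the measured TCP pose, the force, the opening and the grip force at its end, in the units of the state.
- env.read_state(): the state, without advancing time (a new reading comes with each control period).
- env.grab_frame(name): name is "scene" or "top" or "wrist"; returns (picture, depth): 420x560x3 uint8, red, green, blue; 420x560 float32, m along the optical axis (not along the pixel's ray), 0 where there is no reading.
- env.camera_params(name): a dict with "fov_y" (degrees; the focal length in pixels is half the picture's height over the tangent of half this angle, whatever the lens; pixels are square), "cx", "cy" (the principal point, pixels), "rvec" (rotation vector, rad) and "tvec" (3), from world to camera coordinates, as OpenCV has them; the wrist camera has in their place "mount" (4x4, takes a point from camera to tool coordinates, whose origin is the TCP and whose axes are the flange's). Camera axes: x right, y down, z forward; pixel columns grow to the right and rows downward; lengths in m; the calibration is good to about 2 mm. A picture is of the moment at which its call begins: read the wrist's pose just before it. camera_params takes no time and is no camera call.
- env.close_job(): hands the job in; it is judged then, once.
Trained networks look in the newest picture that a camera, given by its name, has taken for a name from the list of things; names that differ only in an ending like _2 or _b are one class to them, and where a whole thing is asked for, a point or a joint stands for the part that bears it (a point fixed in the world has none). Each returns a list of dicts, best first, with "p" (0 to 1); they miss things now and then, are a little off and sometimes report something else, mostly with a low value. They report only what shows in the picture. A call takes as long as a camera call.
- env.boxes_of(camera, name): "bbox" ([left, top, width, height] in pixels, round what is visible of it).
- env.masks_of(camera, name): "mask" (420x560 bool, what is visible of it) and "bbox" ([left, top, width, height] in pixels, round what is visible of it).
- env.spot_point(camera, name): "point" ([column, row] in pixels: a listed point, or the origin of a listed thing).
The state is a dict: "time_s": time; "joint_pos": joint angles; "joint_vel": joint speeds; "tau": joint torques, N m; "position": TCP position; "tool_rot": TCP orientation; "wrist_force": force on the tool from outside, world axes, zero at the start; "torque": the same for the moment, N m; "grip_width": opening from 0.0 (shut) to 1.0 (fully open); "finger_force": force on a finger pad.
Only numpy, scipy, OpenCV 4.12 (cv2) and the standard library are available. Lean on these libraries where they do the work, as an engineer would, in place of code of your own. Each camera call takes 0.05 s, during which the arm holds its last target. There are 200 camera calls.

### The job

Make room in the blue-covered mould case: swing the red-knobbed latch lever aside, open the cover fully so that it leans back past upright, then pull the black plunger knob up, slide the divider to the next hole on the orange tag's side, and let the pin drop fully home there. Finish while still gripping the plunger knob with the pin seated; do not let go of it. Leave the tape roll, tin, loupe and green case where they are.

Things in the scene. Friction and masses are not known exactly. Their poses are not given: they have to be found in the camera images.
- case: Grey steel mould case fixed on the counter. Origin: centre of its underside. Own axes: x to its back (hinge side), y along its length (left, seen from its front), z up. Tray 100 (x) x 250 (y) mm, walls 4 mm thick and 40 mm high; 88 mm high with the blue cover shut. Latch bracket at the front right corner (x -49..-89, y -98..-130 mm), 50 mm high.
- case_floor (a point): Middle of the tray's inner floor, 12 mm up. Parallel to the case's y, 15 mm behind this point, lies a 26 mm wide steel index bar, top at 28 mm, with five pin holes 30 mm apart (case y = -60, -30, 0, 30, 60 mm). The divider starts pinned in the middle hole. Two green rubber moulds lie fixed in the tray's ends, 30 mm high at most.
- latch (a joint): Latch lever on a vertical pivot, rad, light friction, stays where it is left. About 0: it points along the case's +y over a steel lug of the cover and holds it shut; grows as the knob end swings out to the case's front (-x), counter-clockwise from above; stop at 1.75. From about 0.8 the lug is free.
- latch_knob (a point): Grip point of the red upright knob (13 mm diameter, 32 mm tall, from 56 to 88 mm above the counter; point at 79 mm, above its middle) on the free end of the latch lever, 40 mm from the lever's pivot. The cover's front face is 30 mm behind it when latched. The lever is 7 mm thick, its top at 57 mm.
- latch_pivot (a point): Point on the vertical axis of the latch pivot, at the height of the grip point of the red knob.
- cover (a joint): Angle of the blue cover, rad: 0 shut, grows as the front edge lifts; stop at 1.95. Stiff hinge (0.28 N m friction): stays where it is left when lifted past upright. Pulling does nothing until the latch is swung free.
- handle (a point): Middle of the cover's handle bar: 10 mm diameter steel bar, 90 mm long, parallel to the case's y; shut, it is 66 mm above the counter and 45 mm in front of the cover's front face. It moves with the cover on a circle about the hinge line.
- cover_hinge (a point): Middle of the cover's hinge line, which runs parallel to the case's y, at case x = +52, z = 40 mm.
- divider (a joint): Position of the sliding divider along the case's y, m: 0 at the middle hole, +0.030 and -0.030 at the next holes, end stops at +-0.067. It runs with 1.5 N friction when the pin is out and is locked (about 1.5 mm play) when the pin is in a hole.
- plunger (a joint): How far the plunger is pulled up, m: 0 pin fully home in a hole, 0.016 stop. The pin (8 mm, rounded tip; holes 10 to 11 mm) clears the hole at about 0.010 and rests at about 0.009 between holes. A spring pushes it down (3.5 N at 0, 7.5 N at 0.016). It rides on the divider.
- knob (a point): Middle of the black plunger knob: upright, 20 mm diameter (24 mm at its top rim), 27 mm tall, from 49 to 76 mm above the counter with the pin home; point at 63 mm. Under the cover until that is open. Below it a 17 mm bush stands from 35 to 45 mm on the divider's saddle (34 x 40 mm, top at 35 mm).
- orange_tag_hole (a point): Pin hole that is marked by the orange tag, at the height of the index bar's top (28 mm). The tag is an 12 x 20 mm orange plate on the ledge 23 mm behind this hole. It marks the next hole to one side of the start (case y = +30 or -30 mm).
- white_tag_hole (a point): The same for the white tag, at the next hole to the other side.
- pin_axis (a point): Point on the pin's axis at the height of the index bar's top; moves with the divider.
- tape_roll_center (a point): Centre of a tan masking-tape roll lying flat, 72 mm diameter, 18 mm high. Bystander.
- tin_center (a point): Centre of a round white tin, 68 mm diameter, 13 mm high. Bystander.
- loupe_center (a point): Centre of a black eye loupe, 34 mm diameter, 30 mm high. Bystander.
- green_case_center (a point): Centre of a flat green case, 46 x 78 x 17 mm. Bystander.

How it is judged (in metres and radians):
On the way, in this order (a step that is already met when the one before it is completed fails the run):
1. the latch lever is swung free (value of joint latch above 0.9 rad), for 0.2 s.
2. the cover is open, past upright (value of joint cover above 1.57 rad), for 0.2 s.
3. the plunger is pulled clear of its hole by the fingers (value of joint plunger above 0.008 m and contact force between the fingers and plunger above 0.5 N), for 0.1 s.
At the end, for the whole second after the job is handed in: Latch swung past 0.9 rad, cover open past 1.57 rad (upright), pin within 5 mm of the orange-tagged hole's centre and pushed in to within 3 mm of fully home, divider at rest, and the fingers still on the plunger knob with at least 1 N (value of joint latch above 0.9 rad and value of joint cover above 1.57 rad and horizontal distance between pin_axis and orange_tag_hole below 0.005 m and value of joint plunger below 0.003 m and velocity of joint divider between -0.01 and 0.01 m/s and contact force between the fingers and plunger above 1 N); the arm keeps its last pose, push and grip.
It fails at once if the tape roll is moved by more than 30 mm (distance of tape_roll_center from where it was at the start of the episode above 0.03 m).
It fails at once if the tin is moved by more than 30 mm (distance of tin_center from where it was at the start of the episode above 0.03 m).
It fails at once if the loupe is moved by more than 30 mm (distance of loupe_center from where it was at the start of the episode above 0.03 m).
It fails at once if the green case is moved by more than 30 mm (distance of green_case_center from where it was at the start of the episode above 0.03 m).
It also fails if it takes over 69 s, if anything falls off the work surface, if the arm or the gripper's body presses on something with over 40 N, if the wrist force passes 120 N, or if a joint passes its speed limit or range.

## Working session

There is one attempt and no reset: what is moved stays moved. The work goes in short steps, Python scripts to look and compute and a shell command to move; the robot and the scene stay as the last step left them, time stands still between calls to the robot, and variables do not carry over. Pictures are saved under pics/ and viewed, at most 10 in all, crops included, and the job is handed in when it is done.

```bash
mkdir -p pics; cat > h.py <<'E'
import numpy as np, cv2
from plant import env
def cam(n):
    c=env.camera_params(n); f=210/np.tan(np.radians(c["fov_y"])/2)
    if "mount" in c:
        s=env.read_state(); T=np.eye(4); T[:3,:3]=np.array(s["tool_rot"]).reshape(3,3); T[:3,3]=s["position"]
        return f,c["cx"],c["cy"],T@np.array(c["mount"])
    R=cv2.Rodrigues(np.array(c["rvec"],float))[0]; M=np.eye(4); M[:3,:3]=R.T; M[:3,3]=-R.T@np.array(c["tvec"]).ravel()
    return f,c["cx"],c["cy"],M
def ray_z(C,p,z):   # point on pixel ray at world height z
    f,cx,cy,M=C; d=M[:3,:3]@np.array([(p[0]-cx)/f,(p[1]-cy)/f,1]); o=M[:3,3]
    return o+d*(z-o[2])/d[2]
def dep(C,p,D):
    f,cx,cy,M=C; u,v=int(round(p[0])),int(round(p[1])); w=D[max(0,v-1):v+2,max(0,u-1):u+2]; w=w[w>0]
    if not len(w): return None
    d=np.median(w); return M[:3,:3]@(np.array([(p[0]-cx)/f,(p[1]-cy)/f,1])*d)+M[:3,3]
def save(n,img): cv2.imwrite(f"pics/{n}.png",cv2.cvtColor(img,cv2.COLOR_RGB2BGR))
Z=dict(case=0,latch_knob=.079,latch_pivot=.079,handle=.066,cover_hinge=.04,orange_tag_hole=.028,white_tag_hole=.028,tape_roll_center=.009,tin_center=.006,loupe_center=.015,green_case_center=.008,knob=.063,pin_axis=.028,case_floor=.012)
E
cat > a.py <<'E'
from h import *
np.set_printoptions(precision=4,suppress=True)
for n in ("scene","top"):
    C=cam(n); I,D=env.grab_frame(n); save(n+"0",I)
    print(n,C[3][:3,3])
    for k in Z:
        r=env.spot_point(n,k)[:2]
        for q in r: print(k,np.round(q["p"],2),np.round(q["point"]),ray_z(C,q["point"],Z[k]),dep(C,q["point"],D))
print(env.read_state())
E
python3 a.py
```

```text
scene [-0.0285  0.5378  0.6782]
case 0.87 [241. 240.] [0.4958 0.2814 0.    ] [0.4338 0.3117 0.0802]
case 0.28 [335. 241.] [0.3758 0.0994 0.    ] [0.3594 0.1171 0.0275]
latch_knob 0.44 [293. 215.] [0.4373 0.1786 0.079 ] [0.4383 0.1778 0.0777]
latch_pivot 0.9 [299. 203.] [0.4606 0.1467 0.079 ] [0.5236 0.0964 0.0019]
latch_pivot 0.52 [147. 260.] [0.4904 0.4876 0.079 ] [0.544  0.4824 0.017 ]
handle 0.79 [265. 252.] [0.3922 0.28   0.066 ] [0.3918 0.2802 0.0665]
handle 0.63 [168. 304.] [0.3849 0.4892 0.066 ] [ 0.4297  0.484  -0.0003]
tape_roll_center 0.8 [168. 303.] [0.4252 0.483  0.009 ] [0.431  0.4823 0.0004]
tin_center 0.96 [368. 190.] [ 0.4626 -0.0844  0.006 ] [ 0.4579 -0.0786  0.0123]
loupe_center 0.73 [334. 238.] [0.3766 0.1054 0.015 ] [0.3782 0.1038 0.0125]
green_case_center 0.8 [148. 262.] [0.5454 0.4816 0.008 ] [0.5379 0.4823 0.0167]
knob 0.67 [369. 189.] [ 0.4231 -0.0357  0.063 ] [ 0.4591 -0.0814  0.0139]
knob 0.64 [246. 239.] [0.4437 0.2939 0.063 ] [0.4365 0.2977 0.0724]
case_floor 0.63 [248. 234.] [0.4936 0.2625 0.012 ] [0.4395 0.291  0.081 ]
top [0.2714 0.2152 1.0649]
case 0.5
[... 682 characters left out ...]
5. 203.] [0.4624 0.1425 0.063 ] [0.4652 0.1414 0.0484]
case_floor 0.69 [255. 190.] [0.5057 0.2767 0.012 ] [0.4893 0.2724 0.0856]
{'time_s': 1.5, 'joint_pos': array([-81.2731,  11.8395,  88.322 ,   0.0012,  79.8419,  -8.6233]), 'joint_vel': array([ 0.0224, -0.0514,  0.0524,  0.0275, -0.0013,  0.0441]), 'tau': array([ -0.0014, -37.0879, -28.1753,   0.0697,   0.0275,  -0.    ]), 'position': array([ 0.1715, -0.5488,  0.2054]), 'tool_rot': array([[ 0.9545,  0.2982,  0.    ],
       [ 0.2982, -0.9545,  0.0001],
       [ 0.    , -0.0001, -1.    ]]), 'wrist_force': array([-1.2408, -0.7132,  0.0322]), 'torque': array([-0.031 ,  0.0364, -0.0194]), 'finger_force': 0.0, 'grip_width': 0.9973680754367827}
```

View pics/scene0.png

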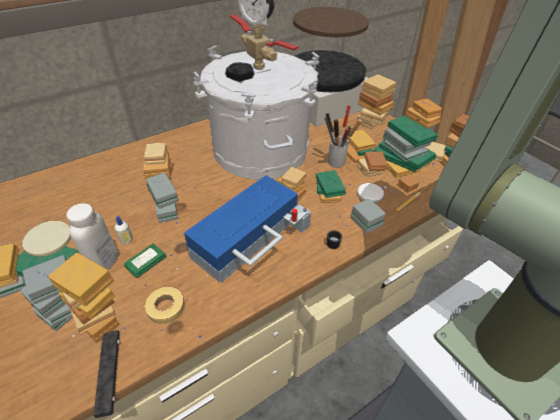

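View pics/top0.png

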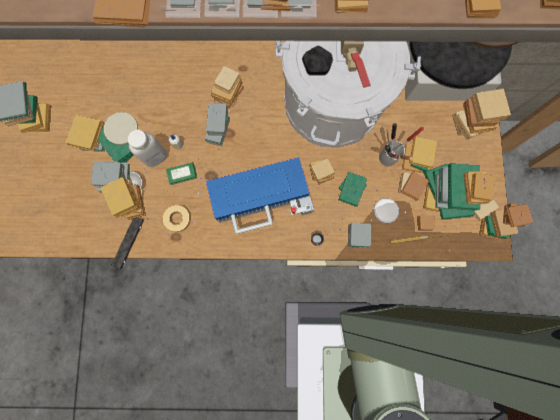

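The scene picture shows the shut blue case at (243,225), its handle at (257,247) and the red knob at (294,214). In the top view the cover is at (258,188), the handle at (252,220) and the latch at (300,205). Next I fit the case pose from the blue cover.

```bash
cat > b.py <<'E'
from h import *
np.set_printoptions(precision=4,suppress=True)
for n in ("top","scene"):
    C=cam(n); I,D=env.grab_frame(n); f,cx,cy,M=C
    hsv=cv2.cvtColor(I,cv2.COLOR_RGB2HSV)
    v,u=np.nonzero((hsv[...,0]>100)&(hsv[...,0]<125)&(hsv[...,1]>120)&(D>0))
    d=D[v,u]; P=np.c_[(u-cx)/f*d,(v-cy)/f*d,d]@M[:3,:3].T+M[:3,3]
    k=(abs(P[:,2]-.085)<.012)&(abs(P[:,0]-.48)<.15)&(abs(P[:,1]-.27)<.2); Q=P[k]
    print(n,k.sum(),np.median(Q[:,2]))
    print(cv2.minAreaRect((Q[:,:2]*1000).astype(np.float32)))
    v,u=np.nonzero(((hsv[...,0]<6)|(hsv[...,0]>174))&(hsv[...,1]>150)&(D>0))
    d=D[v,u]; P=np.c_[(u-cx)/f*d,(v-cy)/f*d,d]@M[:3,:3].T+M[:3,3]
    k=(np.hypot(P[:,0]-.444,P[:,1]-.177)<.04); print("red",k.sum(),P[k].mean(0),P[k].max(0))
E
python3 b.py
```

```text
top 3660 0.08607256451695583
((497.97186279296875, 267.824951171875), (100.20924377441406, 246.54666137695312), 15.418554306030273)
red 16 [0.4403 0.1748 0.0875] [0.4449 0.1783 0.0922]
scene 4178 0.08647603717215419
((496.09307861328125, 268.467529296875), (100.86912536621094, 248.7044219970703), 15.376871109008789)
red 49 [0.4373 0.177  0.0793] [0.4446 0.1808 0.0906]
```

```bash
python3 -m inch '[[2,3,0.5,0,0,-0.4,45],[5,8,0.5,0,0,-0.4,45],[5,8,0.5,0,0,-0.4,45],[5,8,0.5,0,0,-0.4,45],[5,8,0.5,0,0,-0.4,45],[5,8,0.5,0,0,-0.4,45],[5,9,0.5,0,0,-0.4,45],[6.6,18.1,0,0,0,-0.4,45],[6.6,18.1,0,0,0,-0.4,45],[6.6,18.1,0,0,0,-0.4,45],[6.6,18.1,0,0,0,-0.4,45],[6.6,18.1,0,0,0,-0.4,45],[6.6,18.1,0,0,0,-0.4,45],[6.6,18.1,0,0,0,-0.4,45],[6.6,18.1,0,0,0,-0.4,45],[6.6,18.1,0,0,0,-0.4,45],[6.6,18.1,0,0,0,-0.4,45]]'
cat > c.py <<'E'
from h import *
import sys
np.set_printoptions(precision=4,suppress=True)
n=sys.argv[1]; s=env.read_state(); print(s["position"],s["time_s"]); C=cam(n); I,D=env.grab_frame(n); save(sys.argv[2],I)
for k in sys.argv[3:]:
    for q in env.spot_point(n,k)[:2]: print(k,np.round(q["p"],2),np.round(q["point"]),ray_z(C,q["point"],Z[k]),dep(C,q["point"],D))
E
python3 c.py wrist w1 latch_knob latch_pivot handle
python3 - <<'E'
from h import *
C=cam("top"); I,D=env.grab_frame("top"); f,cx,cy,M=C
v,u=np.nonzero(D>0); d=D[v,u]; P=np.c_[(u-cx)/f*d,(v-cy)/f*d,d]@M[:3,:3].T+M[:3,3]
R=np.array([[.964,.266],[-.266,.964]]); q=(P[:,:2]-[.497,.268])@R.T
k=(q[:,0]>.06)&(abs(q[:,1])<.12)&(P[:,2]>.08)&(q[:,0]<.5)
for z in(.08,.2,.25,.3): m=k&(P[:,2]>z); print(z,m.sum(), np.sort(q[m,0])[:5] if m.any() else '')
E
```

```text
time_s: 3.3
position: [0.4355, 0.1786, 0.2054]
tool_rot: [[0.963, 0.27, 0.0], [0.27, -0.963, 0.001], [0.0, -0.001, -1.0]]
wrist_force: [-0.5, -0.3, -0.1]
grip_width: 0.479
finger_force: 0.0
[0.4355 0.1786 0.2054] 3.3
latch_knob 0.88 [286. 202.] [0.4378 0.1723 0.079 ] [0.44   0.1732 0.0883]
latch_pivot 0.83 [322. 197.] [0.4529 0.1374 0.079 ] [0.4496 0.1338 0.0614]
handle 0.56 [44. 13.] [0.5499 0.4426 0.066 ] [0.556  0.4806 0.0162]
0.08 6771 [0.14556025 0.14588525 0.14619735 0.1464207  0.14652087]
0.2 6303 [0.14556025 0.14588525 0.14619735 0.1464207  0.14652087]
0.25 6302 [0.14556025 0.14588525 0.14619735 0.1464207  0.14652087]
0.3 6302 [0.14556025 0.14588525 0.14619735 0.1464207  0.14652087]
```

View pics/w1.png

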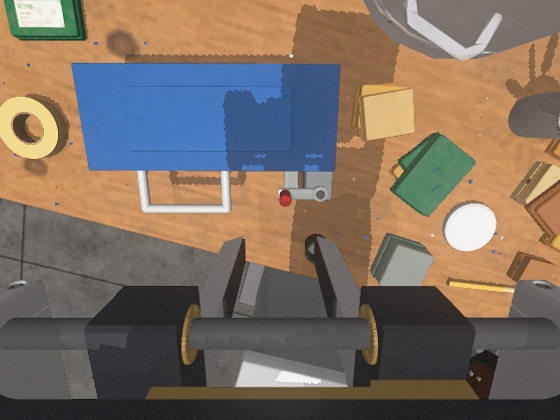

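The wrist view shows the red knob at (285,198), the latch pivot at (320,194) and the handle bar spanning columns 143–230 at row 208. I'm going down to grip the knob.

```bash
python3 -m inch '[[0.1,-0.1,-1.2,0,0,0,45],[0.1,-0.1,-2.4,0,0,0,45],[0.1,-0.1,-3.3,0,0,0,45],[0.1,-0.1,-3.55,0,0,0,45],[0.1,-0.1,-3.55,0,0,0,45],[0.1,-0.1,-3.55,0,0,0,5],[0.1,-0.1,-3.55,0,0,0,5],[0.1,-0.1,-3.55,0,0,0,5],[0.1,-0.1,-3.55,0,0,0,5],[0.1,-0.1,-3.55,0,0,0,5],[0.1,-0.1,-3.55,0,0,0,5]]' 15
```

```text
time_s: 4.65
position: [0.44, 0.1738, 0.0649]
tool_rot: [[0.965, 0.264, 0.002], [0.264, -0.965, 0.005], [0.003, -0.005, -1.0]]
wrist_force: [-1.6, 6.9, 4.4]
grip_width: 0.133
finger_force: 15.0
```

```bash
python3 -m inch '[[-0.14,-0.04,0,0,0,0,5],[-0.27,-0.12,0,0,0,0,5],[-0.39,-0.21,0,0,0,0,5],[-0.5,-0.32,0,0,0,0,5],[-0.58,-0.44,0,0,0,0,5],[-0.65,-0.57,0,0,0,0,5],[-0.70,-0.71,0,0,0,0,5],[-0.73,-0.86,0,0,0,0,5],[-0.74,-0.96,0,0,0,0,5],[-0.73,-1.06,0,0,0,0,5],[-0.73,-1.06,0,0,0,0,5],[-0.73,-1.06,0,0,0,0,5],[-0.73,-1.06,0,0,0,0,5]]'
```

```text
time_s: 5.95
position: [0.4083, 0.1292, 0.0638]
tool_rot: [[0.964, 0.265, -0.004], [0.265, -0.964, 0.001], [-0.004, -0.002, -1.0]]
wrist_force: [-6.6, 2.1, 5.1]
grip_width: 0.136
finger_force: 15.0
```

```bash
python3 -m inch '[[0,0,0,0,0,0,40],[0,0,0,0,0,0,40],[0,0,0,0,0,0,40],[0,0,1.2,0,0,0,40],[0,0,2.4,0,0,0,40],[0,0.5,3.5,0,0,1.5,40],[0,1.5,3.7,0,0,3.2,40],[0,2.7,3.7,0,0,4.9,40],[-0.4,3.7,3.7,0,0,6.6,40],[-0.4,3.7,3.7,0,0,8.3,40],[-0.4,3.7,3.7,0,0,10,40],[-0.4,3.7,3.7,0,0,11.7,40],[-0.4,3.7,3.7,0,0,13.4,40],[-0.4,3.7,3.7,0,0,15.1,40],[-0.4,3.7,3.7,0,0,16.8,40],[-0.4,3.7,3.7,0,0,18,40],[-0.4,3.7,3.7,0,0,18,40],[-0.4,3.7,3.7,0,0,18,40]]'
python3 c.py wrist w2 handle latch_knob latch_pivot
```

```text
time_s: 7.75
position: [0.3944, 0.2767, 0.2114]
tool_rot: [[-0.262, 0.965, 0.0], [0.965, 0.262, 0.0], [-0.0, 0.0, -1.0]]
wrist_force: [-0.2, 0.7, -0.1]
grip_width: 0.426
finger_force: 0.0
[0.3944 0.2767 0.2114] 7.75
handle 0.77 [284. 197.] [0.399  0.2794 0.066 ] [0.3987 0.2803 0.0703]
handle 0.72 [358.  15.] [0.4196 0.4724 0.066 ] [ 0.4289  0.4967 -0.    ]
latch_knob 0.69 [264. 317.] [0.4153 0.1312 0.079 ] [0.4142 0.1369 0.0871]
latch_pivot 0.78 [292. 320.] [0.4489 0.1369 0.079 ] [0.3904 0.3059 0.3226]
```

View pics/w2.png

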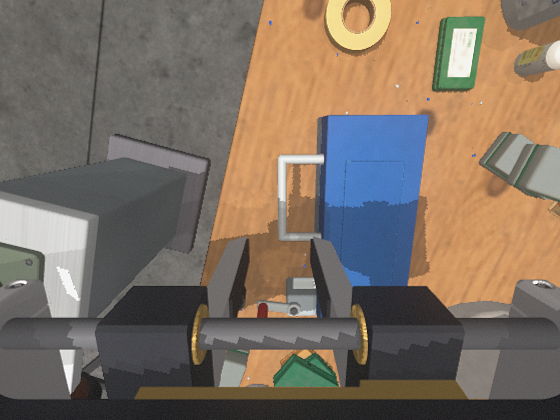

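The bar is at column 282, rows 155–240, and the lever now points to the front, with the knob at (264,312). I'll check how close the pot is and compute the lifting arc.

```bash
python3 - <<'E'
from h import *
C=cam("scene"); I,D=env.grab_frame("scene"); f,cx,cy,M=C
v,u=np.nonzero(D>0); m=(u<325)&(v<200)&(u>190); v,u=v[m],u[m]; d=D[v,u]; P=np.c_[(u-cx)/f*d,(v-cy)/f*d,d]@M[:3,:3].T+M[:3,3]
R=np.array([[.964,.266],[-.266,.964]]); q=(P[:,:2]-[.497,.268])@R.T
for lo,hi in((.1,.2),(.2,.3),(.3,.4)):
  k=(P[:,2]>lo)&(P[:,2]<hi)&(q[:,0]>.07)
  for y0 in(-.2,-.1,0,.1): 
    m=k&(q[:,1]>y0-.05)&(q[:,1]<y0+.05); print(lo,y0,m.sum(),np.round(np.percentile(q[m,0],2),3) if m.any() else '')
for a in np.arange(.1,1.96,.12):
  x=-.146*np.cos(a)+.026*np.sin(a)+.146; z=.146*np.sin(a)+.026*np.cos(a)-.026
  print(f"{a:.2f} [{x*.964/.04:.2f},{x*.266/.04:.2f},{z/.04:.2f}]")
E
```

```text
0.1 -0.2 22 0.106
0.1 -0.1 211 0.17
0.1 0 0 
0.1 0.1 0 
0.2 -0.2 953 0.165
0.2 -0.1 728 0.154
0.2 0 0 
0.2 0.1 0 
0.3 -0.2 0 
0.3 -0.1 0 
0.3 0 0 
0.3 0.1 0 
0.10 [0.08,0.02,0.36]
0.22 [0.22,0.06,0.78]
0.34 [0.41,0.11,1.18]
0.46 [0.64,0.18,1.55]
0.58 [0.92,0.25,1.89]
0.70 [1.23,0.34,2.20]
0.82 [1.58,0.43,2.46]
0.94 [1.95,0.54,2.68]
1.06 [2.35,0.65,2.85]
1.18 [2.76,0.76,2.97]
1.30 [3.18,0.88,3.04]
1.42 [3.61,1.00,3.06]
1.54 [4.04,1.11,3.02]
1.66 [4.46,1.23,2.93]
1.78 [4.86,1.34,2.79]
1.90 [5.25,1.45,2.59]
```

```bash
python3 -m inch '[[0.1,0.07,-1.2,0,0,0,40],[0.1,0.07,-2.4,0,0,0,40],[0.1,0.07,-3.4,0,0,0,40],[0.1,0.07,-4.1,0,0,0,40],[0.1,0.07,-4.1,0,0,0,40],[0.1,0.07,-4.1,0,0,0,3],[0.1,0.07,-4.1,0,0,0,3],[0.1,0.07,-4.1,0,0,0,3],[0.1,0.07,-4.1,0,0,0,3],[0.1,0.07,-4.1,0,0,0,3],[0.1,0.07,-4.1,0,0,0,3]]' 20
```

```text
time_s: 9.1
position: [0.3965, 0.2793, 0.0485]
tool_rot: [[-0.265, 0.964, -0.003], [0.964, 0.265, -0.001], [0.0, -0.004, -1.0]]
wrist_force: [-6.7, -1.9, 8.6]
grip_width: 0.101
finger_force: 20.0
```

```bash
python3 -m inch '[[0.08,0.02,0.36,0,0,0,3],[0.22,0.06,0.78,0,0,0,3],[0.41,0.11,1.18,0,0,0,3],[0.64,0.18,1.55,0,0,0,3],[0.92,0.25,1.89,0,0,0,3],[1.23,0.34,2.2,0,0,0,3],[1.58,0.43,2.46,0,0,0,3],[1.95,0.54,2.68,0,0,0,3],[2.35,0.65,2.85,0,0,0,3],[2.76,0.76,2.97,0,0,0,3]]'
```

```text
time_s: 10.1
position: [0.5087, 0.3102, 0.1693]
tool_rot: [[-0.265, 0.964, 0.001], [0.964, 0.265, 0.0], [0.0, 0.001, -1.0]]
wrist_force: [-2.8, -0.3, 1.1]
grip_width: 0.097
finger_force: 20.0
```

```bash
python3 -m inch '[[0.42,0.12,0.07,0,0,0,3],[0.85,0.24,0.09,0,0,0,3],[1.28,0.35,0.05,0,0,0,3],[1.7,0.47,-0.04,0,0,0,3],[2.1,0.58,-0.18,0,0,0,3],[2.36,0.65,-0.3,0,0,0,3],[2.36,0.65,-0.3,0,0,0,3],[2.36,0.65,-0.3,0,0,0,3],[2.36,0.65,-0.3,0,0,0,3]]'
```

```text
time_s: 11.0
position: [0.6038, 0.3361, 0.1552]
tool_rot: [[-0.265, 0.964, 0.003], [0.964, 0.265, 0.001], [-0.0, 0.003, -1.0]]
wrist_force: [3.2, 0.4, -0.0]
grip_width: 0.104
finger_force: 20.0
```

```bash
python3 -m inch '[[0,0,0,0,0,0,40],[0,0,0,0,0,0,40],[0,0,0,0,0,0,40],[0,0,1,0,0,0,40],[0,0,2,0,0,0,40],[-0.4,-0.3,2.8,0,0,-1.6,40],[-1.2,-0.9,2.8,0,0,-3.2,40],[-2,-1.4,2.8,0,0,-4.9,40],[-2.3,-1.6,2.8,0,0,-6.6,40],[-2.3,-1.6,2.8,0,0,-8.3,40],[-2.3,-1.6,2.8,0,0,-10,40],[-2.3,-1.6,2.8,0,0,-11.7,40],[-2.3,-1.6,2.8,0,0,-13.4,40],[-2.3,-1.6,2.8,0,0,-15.1,40],[-2.3,-1.6,2.8,0,0,-16.8,40],[-2.3,-1.6,2.8,0,0,-18,40],[-2.3,-1.6,2.8,0,0,-18,40]]'
python3 c.py wrist w3 knob pin_axis orange_tag_hole white_tag_hole handle
python3 -c "
from h import *
print(env.camera_params('wrist')['mount'])"
```

```text
time_s: 12.7
position: [0.5104, 0.2719, 0.2659]
tool_rot: [[0.964, 0.265, -0.001], [0.265, -0.964, -0.0], [-0.001, -0.0, -1.0]]
wrist_force: [-0.3, 0.7, -0.3]
grip_width: 0.421
finger_force: 0.0
[0.5104 0.2719 0.2659] 12.7
knob 0.73 [281. 188.] [0.5103 0.2698 0.063 ] [0.513  0.2707 0.0768]
pin_axis 0.71 [283. 182.] [0.5118 0.2682 0.028 ] [0.5204 0.2711 0.076 ]
orange_tag_hole 0.53 [299. 178.] [0.5236 0.2477 0.028 ] [0.5212 0.246  0.0126]
white_tag_hole 0.45 [260. 182.] [0.5031 0.2999 0.028 ] [0.5    0.3002 0.0127]
white_tag_hole 0.45 [126. 195.] [0.4332 0.4818 0.028 ] [0.423  0.4943 0.0004]
handle 0.94 [239.  91.] [0.6113 0.351  0.066 ] [0.604  0.3341 0.1777]
[[-3.04554643e-04 -9.63114694e-01 -2.69091050e-01  7.86764240e-02]
 [ 9.99999926e-01 -2.30088470e-04 -3.08271246e-04 -7.14209762e-04]
 [ 2.34985819e-04 -2.69091124e-01  9.63114693e-01 -1.79113429e-01]
 [ 0.00000000e+00  0.00000000e+00  0.00000000e+00  1.00000000e+00]]
```

View pics/w3.png

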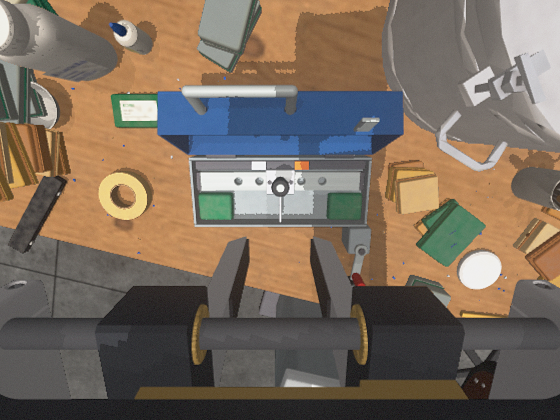

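The wrist view shows the cover leaning back with its handle at (240,91), the plunger knob at (281,187), the orange tag at (302,166) and the white tag at (258,166). The orange tag is on the case's -y side. Next I descend and grip the knob.

```bash
python3 -m inch '[[0.02,-0.03,-1.2,0,0,0,40],[0.02,-0.03,-2.4,0,0,0,40],[0.02,-0.03,-3.6,0,0,0,40],[0.02,-0.03,-4.6,0,0,0,40],[0.02,-0.03,-5.2,0,0,0,40],[0.02,-0.03,-5.5,0,0,0,40],[0.02,-0.03,-5.5,0,0,0,40],[0.02,-0.03,-5.5,0,0,0,10],[0.02,-0.03,-5.5,0,0,0,10],[0.02,-0.03,-5.5,0,0,0,10],[0.02,-0.03,-5.5,0,0,0,10],[0.02,-0.03,-5.5,0,0,0,10]]' 25
```

```text
time_s: 14.2
position: [0.5137, 0.2715, 0.0484]
tool_rot: [[0.964, 0.265, 0.004], [0.265, -0.964, 0.002], [0.004, -0.0, -1.0]]
wrist_force: [0.1, 0.6, 6.1]
grip_width: 0.241
finger_force: 25.0
```

```bash
python3 -m inch '[[0,0,0.1,0,0,0,10],[0,0,0.2,0,0,0,10],[0,0,0.3,0,0,0,10],[0,0,0.35,0,0,0,10],[0,0,0.35,0,0,0,10],[0,0,0.35,0,0,0,10]]' 30
python3 c.py wrist w4 knob
```

```text
time_s: 14.8
position: [0.5132, 0.2713, 0.0599]
tool_rot: [[0.964, 0.264, 0.003], [0.264, -0.964, 0.002], [0.003, -0.001, -1.0]]
wrist_force: [5.9, 4.1, -7.2]
grip_width: 0.238
finger_force: 30.0
[0.5132 0.2713 0.0599] 14.8
knob 0.93 [281. 261.] [0.5076 0.2692 0.063 ] [0.5185 0.2724 0.0868]
```

```bash
python3 -m inch '[[0,0,0.06,0,0,0,10],[0,0,0.06,0,0,0,10],[0.03,-0.1,0.06,0,0,0,10],[0.07,-0.24,0.06,0,0,0,10],[0.11,-0.38,0.06,0,0,0,10],[0.15,-0.54,0.06,0,0,0,10],[0.18,-0.66,0.06,0,0,0,10],[0.2,-0.72,0.06,0,0,0,10],[0.2,-0.72,0.06,0,0,0,10],[0.2,-0.72,0.06,0,0,0,10],[0.2,-0.72,0.06,0,0,0,10]]'
python3 c.py wrist w5 knob
```

```text
time_s: 16.0
position: [0.5213, 0.242, 0.062]
tool_rot: [[0.964, 0.264, 0.003], [0.264, -0.964, 0.001], [0.003, 0.0, -1.0]]
wrist_force: [5.4, 0.7, -6.4]
grip_width: 0.239
finger_force: 30.0
[0.5213 0.242  0.062 ] 16.0
knob 0.68 [281. 261.] [0.5148 0.2398 0.063 ] [0.5269 0.2433 0.0895]
```

```bash
python3 -m inch '[[0,0,-0.1,0,0,0,10],[0,0,-0.2,0,0,0,10],[0,0,-0.28,0,0,0,10],[0,0,-0.34,0,0,0,10],[0,0,-0.38,0,0,0,10],[0,0,-0.4,0,0,0,10],[0,0,-0.4,0,0,0,10],[0,0,-0.4,0,0,0,10]]'
python3 c.py wrist w6 knob orange_tag_hole white_tag_hole
```

```text
time_s: 16.9
position: [0.5216, 0.2421, 0.0484]
tool_rot: [[0.964, 0.265, 0.004], [0.265, -0.964, 0.0], [0.004, 0.001, -1.0]]
wrist_force: [1.9, 0.9, 4.8]
grip_width: 0.24
finger_force: 30.0
[0.5216 0.2421 0.0484] 16.9
knob 0.94 [277. 262.] [0.5196 0.2436 0.063 ] [0.5258 0.2452 0.0761]
knob 0.47 [280. 240.] [0.5344 0.2459 0.063 ] [0.5307 0.2448 0.0533]
orange_tag_hole 0.69 [241. 243.] [0.5114 0.2687 0.028 ] [0.5089 0.2689 0.0222]
```

View pics/w6.png

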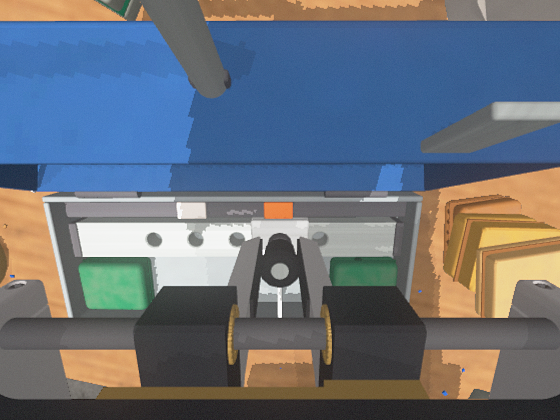

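The knob is in line with the orange tag (279,210), and the middle hole at (237,239) is empty. The knob top is back at 76 mm, its height with the pin home, so the pin is seated. The cover is still open and the fingers are gripping, so I'm handing in.

```bash
python3 -c "
from plant import env
print(env.close_job())"
```

```text
the job is handed in; nothing more can be done
None
```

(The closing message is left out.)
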